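# Right the fallen bottle and press it onto the reminder coaster

## Robot

A 6-joint arm with a two-finger parallel gripper is mounted at the origin on the work surface. World frame = base frame: x ahead of the robot, y to its left, z up, the work surface at z = 0. Lengths are in mm, angles in rad, forces in N, time in s.
With the tool pointing down it reaches from about 350 to 775 mm from the base axis. Payload 7.3 kg.
Tool frame: the origin (TCP) lies at the very end of the fingers, on their centre line; the grasp point (between the pads) lies grip_point_offset behind it (grip_point_offset is the distance from the TCP to the grasp point, in mm); x points along the fingers, z is the direction in which the jaws open and shut, and the axes are right-handed (so a half turn about x gives the same grasp; the last joint's range is limited). The gripper opens to 92 mm and grips with 3 to 60 N. Pads are 19 mm wide; open, the fingers measure 130 mm over their backs; the gripper's body (75 mm by 190 mm) begins 47 mm behind the grasp point.
Start: joints at [1.196, 0.342, 1.524, -0, 1.275, -0.146], TCP at [119.058, 511.341, 226.741] pointing down, gripper open.
Joint ranges: [-2.53, 2.53], [-0.77, 2.02], [0.04, 2.7], [-1, 4.14], [0.28, 2.66], [-3.11, 3.11]. Speed limits (rad/s): [2.57, 2.57, 3.14, 3.14, 3.14, 3.14].

## Interface

Orientations are given as [roll, pitch, yaw] about the fixed x, y, z axes, in that order (R = Rz(yaw) Ry(pitch) Rx(roll)).
In Python, from plant import * gives the robot as it stands.
- The arm moves only by the tool send_rows, never from a script. Its argument "series" is text: rows parted by semicolons, each of 5 numbers parted by spaces: the gripper's target within -1 to 1 (fully open at 1, half-way at 0, shut at -1), then the shift along the tool's x, y, z in units of 30 mm (1.0 is 30 mm), then the turn about the tool's x in units of 5 degrees (1.0 is 5 degrees). A call has 1 to 8 rows; each row is the pose to reach, as a shift and turn from the pose commanded when the call began, along the tool's axes at that moment; what a row does not reach only later rows make up. A row lasts 1/8 s, in which the tool goes at most 62.5 mm and 10.7 degrees, less where a joint would pass 70% of its speed; a pose out of reach is approached as far as the arm can. A call with a gripper value outside its range is refused whole. The fingers move at their own pace and stop on an object; the grip force is fixed at half the most. Time passes only in rows, so rows that repeat a pose let the fingers close. It gives the time, the measured TCP pose, the force and the opening at its end, in the units of the state.
- get_obs(): the state, without advancing time (a new reading comes with each control period).
- capture(name): name is "scene" or "side" or "wrist"; returns a dict with "pixels" (480x640x3 uint8, red, green, blue), "mtx" (3x3 intrinsics, pixels), "R" (3x3) and "t" (3): a world point X has camera coordinates R X + t. Camera axes: x right, y down, z forward; pixel columns grow to the right and rows downward; lengths in mm; the calibration is good to about 2 mm. The wrist camera is an equidistant fisheye: a pixel r from the principal point sees the ray r / f radians off the axis. A picture is of the moment at which its call begins. There is no depth.
- close_job(): hands the job in, once; it reports no verdict.
Trained networks look in a picture, given as the dict that the camera call returned (one of the last four; its "shot" number tells which), for a name from the list of things; names that differ only in an ending like _2 or _b are one class to them, and where a whole thing is asked for, a point or a joint stands for the part that bears it (a point fixed in the world has none). Each returns a list of dicts, best first, with "score" (0 to 1); they miss things now and then, are a little off and sometimes report something else, mostly with a low value. They report only what shows in the picture. A call takes as long as a camera call. They do not tell look-alikes from the thing itself.
- cut_out(picture, thing): "pixels" (480x640 bool, what is visible of it).
- place_of(picture, thing): "point" ([x, y, z] in mm, in world coordinates, good to about 4 mm: a listed point, or the origin of a listed thing).
The state is a dict: "time": time; "joint_positions": joint angles; "dq": joint speeds; "tau": joint torques, N m; "tool_pos": TCP position; "tcp_rot": TCP orientation; "contact_force": force on the tool from outside, world axes, zero at the start; "moment": the same for the moment, N m; "grip_width": finger opening in mm.
Only numpy, scipy, OpenCV 4.12 (cv2) and the standard library are available. Lean on these libraries where they do the work, as an engineer would, in place of code of your own. Each camera call takes 0.05 s, during which the arm holds its last target.

## Task

The drinking bottle has toppled over on the desk. Stand it upright on the middle of the green plate of the drink-reminder coaster and push it down until the sprung plate is fully depressed, holding it there for at least half a second to reset the reminder but not ramming it; then let the plate come up again and leave the bottle standing on it. Leave everything else on the desk where it is.

Things in the scene. Friction and masses are not known exactly. Their poses are not given: they have to be found in the camera images.
- bottle_center (a point): Centre of the toppled drinking bottle (170 mm long, loose), on its axis, 85 mm from either end. Its z axis runs from foot to lid. Body from -85 to +45 mm along z: octagonal prism, 60 mm across flats, aluminium-coloured, its first 33 mm orange; x and y axes are normal to flats. At the start it lies on a flat, axis level 30 mm above the desk, lid pointing away from the robot within 50 degrees of +x.
- bottle_foot (a point): Centre of the bottle's flat foot, 85 mm from bottle_center along the bottle's -z; same axes. The bottle weighs 0.24 to 0.48 kg and is bottom-heavy: its centre of mass is about 60 mm from the foot, so that set on its foot's edge it rocks upright by itself from a lean under about 20 degrees.
- bottle_lid (a point): Middle of the bottle's round black lid, 65 mm from bottle_center along the bottle's +z; same axes. The lid is 38 mm in diameter and 40 mm long (from +45 to +85 mm), fixed to the bottle.
- plate_top (a point): Centre of the top of the coaster's round green plate with a black rubber centre, 100 mm diameter, z up; it moves with the plate. Around and under it is a white square housing, 130 x 130 mm, 13 mm high, fixed to the desk. At rest the plate's top is 23 mm above the desk; fully depressed, 15 mm.
- coaster_plate (a joint): How far the sprung plate is pressed down, in m: 0 = up (rest), 0.008 = fully depressed, on its stop. It begins to move at about 7 N and reaches the stop at about 15 N in all (bottle's weight included), damped, and springs back when let go; the bottle's weight alone does not move it.
- mouse: black computer mouse, 105 x 60 x 30 mm, lying between the two work spots; a loose bystander. Origin at the centre of its underside.
- calculator: grey desk calculator, 130 x 75 x 17 mm, lying between the two work spots, nearer the robot; a loose bystander. Origin at the centre of its underside.
- stapler: red and black stapler, 150 x 38 x 47 mm, at the left; a loose bystander. Origin at the centre of its underside.
- sanitiser: green plastic bottle with white cap, 64 mm diameter, 145 mm tall, standing at the back; a loose bystander. Origin at the centre of its underside.
- mug: blue mug, 84 mm diameter, 95 mm tall, standing at the back; a loose bystander. Origin at the centre of its underside.
- pencup: red round cup with pens, 76 mm diameter, 155 mm tall with the pens, standing at the back; a loose bystander. Origin at the centre of its underside.
- noteblock: yellow note block, 70 x 70 x 35 mm, at the right; a loose bystander. Origin at the centre of its underside.
Mind the look-alikes: they are no part of the job. There is more than one size of the part that bears plate_top; the job needs the middle-sized. What is shaped like the part that bears bottle_center but pink is not meant.

How it is judged (in metres and radians):
On the way, in this order (a step that is already met when the one before it is completed fails the run):
1. the bottle has been brought upright (angle between bottle_center's own z axis and vertical below 0.12 rad), for 0.2 s.
2. the upright bottle presses the sprung plate fully down (value of joint coaster_plate above 0.007 m and horizontal distance between bottle_foot and plate_top below 0.018 m and angle between bottle_center's own z axis and vertical below 0.08 rad and z of bottle_foot in the frame of plate_top between -0.004 and 0.004 m), for 0.5 s.
At the end, for the whole second after the job is handed in: The bottle stands at rest on the coaster's plate, upright within 0.08 rad, its foot's centre within 18 mm of the plate's centre and within 4 mm of its surface, with the plate back up (pressed less than 2 mm) (horizontal distance between bottle_foot and plate_top below 0.018 m and angle between bottle_center's own z axis and vertical below 0.08 rad and z of bottle_foot in the frame of plate_top between -0.004 and 0.004 m and value of joint coaster_plate below 0.002 m and linear speed of bottle below 0.02 m/s and angular speed of bottle below 0.1 rad/s); the robot touches nothing.
It fails at once if a bystander is moved by more than 30 mm or tipped (distance of any of mouse, calculator, stapler, sanitiser, mug, pencup, noteblock from where it was at the start of the episode above 0.03 m or angle between any of mouse, calculator, stapler, sanitiser, mug, pencup, noteblock's own z axis and vertical above 0.35 rad).
It fails at once if the bottle is rammed onto the coaster (more than 60 N) (contact force between bottle and coaster_plate above 60 N).
It also fails if it takes over 70 s, if anything falls off the work surface, if the arm or the gripper's body presses on something with over 40 N, if the wrist force passes 120 N, or if a joint passes its speed limit or range.

## Working session

There is one attempt and no reset: what is moved stays moved. The work goes in short steps, Python scripts to look and compute and a tool call to move; the robot and the scene stay as the last step left them, time stands still between calls to the robot, and variables do not carry over. Pictures are saved under pics/ and viewed, and the job is handed in when it is done.

Besides the shell and the picture viewer there is one more tool, called after "Emit:" as name(argument=value, ...) on one line, values as JSON. send_rows: Moves the arm, as the interface text tells. Its arguments: {"type":"object","properties":{"series":{"type":"string"}},"required":["series"]}

```bash
ls; mkdir -p pics; python3 - <<'E'
from plant import *
import cv2
o=get_obs();print(o)
for n in ["scene","side","wrist"]:
    c=capture(n);cv2.imwrite(f"pics/{n}0.png",c["pixels"][:,:,::-1]);print(n,c["mtx"],c["R"],c["t"])
    for t in ["bottle_center","bottle_foot","bottle_lid","plate_top","mouse","calculator"]:
        print(t,[(round(d["score"],2),[round(float(v)) for v in d["point"]]) for d in place_of(c,t)])
E
```

```text
pics
{'time': 0.0, 'joint_positions': array([ 1.19600902e+00,  3.42742126e-01,  1.52504763e+00, -7.99862370e-06,
        1.27538060e+00, -1.46001797e-01]), 'dq': array([ 6.27877428e-04,  5.98894073e-04,  2.58981658e-03, -1.78017740e-03,
       -1.74667871e-03, -3.57131760e-05]), 'tau': array([-1.13132042e-03, -4.31247067e+01, -2.44225323e+01,  7.17013143e-02,
        5.61280386e-02, -1.27172584e-04]), 'tool_pos': array([118.89481093, 510.93233672, 226.02420631]), 'tcp_rot': array([ 3.00043866,  1.56921861, -1.94073349]), 'contact_force': array([-0.33520621,  0.17541427,  0.56514839]), 'moment': array([-0.02847834,  0.0434047 , -0.00733428]), 'grip_width': 91.76579418309767}
scene [[558.58723455   0.         330.17248798]
 [  0.         558.58723455 246.01780822]
 [  0.           0.           1.        ]] [[ 0.58195512  0.81318468 -0.00767566]
 [ 0.63943256 -0.46340039 -0.61350312]
 [-0.50244824  0.35212322 -0.78965499]] [-276.03752383 -281.30052771 1652.84200643]
bottle_center [(0.71, [330, -293, 29]), (0.61, [508, -152, 28]), (0.57, [664, -432, 29])]
bottle_foot [(0.7, [682, -518, 2
[... 803 characters left out ...]
]), (0.62, [424, -125, 28]), (0.56, [684, -516, 29])]
bottle_lid [(0.93, [649, -369, 34]), (0.91, [307, -228, 33]), (0.59, [569, -179, 30])]
plate_top [(0.74, [239, 248, 24]), (0.69, [489, 148, 24]), (0.58, [436, 373, 17])]
mouse [(0.63, [588, -8, -3])]
calculator [(0.72, [428, -6, 2])]
wrist [[371.64829954   0.         315.97615345]
 [  0.         371.64829954 241.17158132]
 [  0.           0.           1.        ]] [[ 2.26637283e-01  9.73978860e-01  8.50161496e-04]
 [ 9.28272328e-01 -2.16265823e-01  3.02555086e-01]
 [ 2.94866118e-01 -6.77810813e-02 -9.53131522e-01]] [-525.81767366  -38.52117509  390.54595383]
bottle_center []
bottle_foot []
bottle_lid []
plate_top []
mouse []
calculator []
```

View pics/scene0.png

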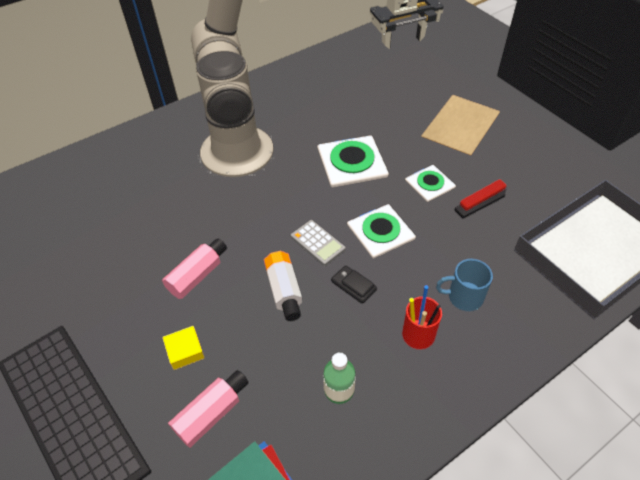

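View pics/side0.png

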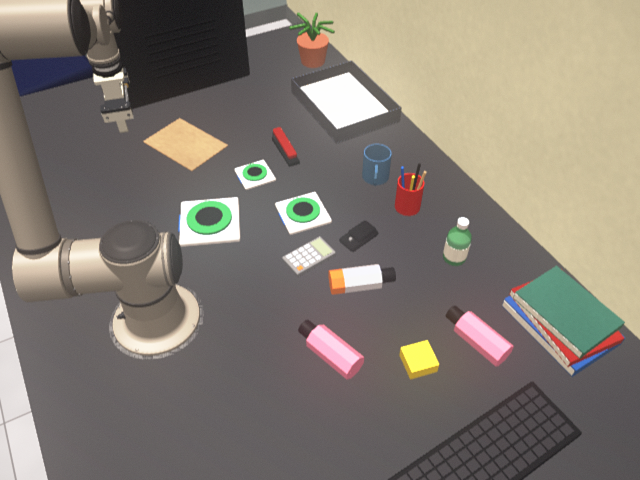

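View pics/wrist0.png

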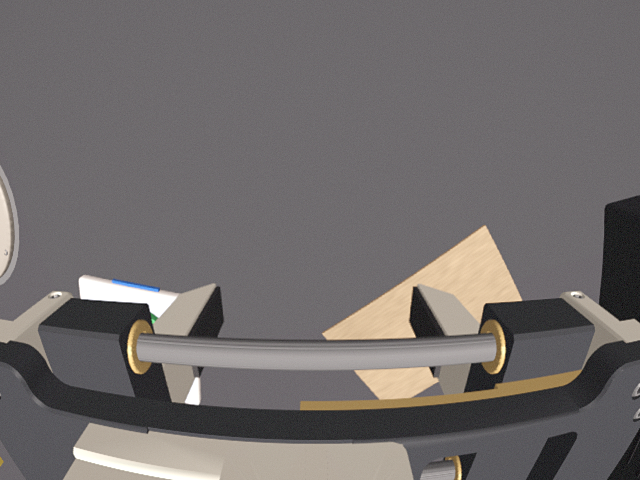

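Bottle candidates in the scene view are an aluminium one with an orange foot at (283,285) and pink ones at (195,270) and (208,410), so I choose (283,285). Coaster candidates are large (352,157), middle (381,230) and small (431,181), so I choose (381,230). Next I check that choice in a crop and refine the positions.

```bash
cat > h.py <<'E'
from plant import *
import numpy as np, cv2
from scipy.spatial.transform import Rotation as Ro
def proj(c,X):
    p=c["R"]@np.asarray(X,float)+c["t"]; q=c["mtx"]@p; return q[:2]/q[2]
def ray(c,u,v,z):
    d=c["R"].T@np.linalg.inv(c["mtx"])@np.array([u,v,1.]); o=-c["R"].T@c["t"]; return o+d*(z-o[2])/d[2]
def st():
    o=get_obs(); print("t",round(o["time"],2),"tcp",o["tool_pos"].round(1),"F",o["contact_force"].round(1),"M",o["moment"].round(2),"w",round(o["grip_width"],1))
    R=Ro.from_euler("xyz",o["tcp_rot"]).as_matrix(); print(R.round(3)); print("q",o["joint_positions"].round(3)); return o,R
E
python3 - <<'E'
from h import *
import plant
print([n for n in dir(plant) if not n.startswith("_")]); print(getattr(plant,"grip_point_offset",None))
st()
for n,box in [("scene",(220,120,260,220)),("side",(160,140,260,180))]:
    c=capture(n); im=c["pixels"][:,:,::-1]
    x,y,w,h=box; cv2.imwrite(f"pics/{n}_crop.png",cv2.resize(im[y:y+h,x:x+w],None,fx=3,fy=2.7))
    hsv=cv2.cvtColor(c["pixels"],cv2.COLOR_RGB2HSV)
    green=cv2.inRange(hsv,(50,120,80),(80,255,255))
    k,l,s,ce=cv2.connectedComponentsWithStats(green)
    for i in range(1,k):
        if s[i,4]>100:
            cn=max(cv2.findContours((l==i).astype(np.uint8),cv2.RETR_EXTERNAL,cv2.CHAIN_APPROX_NONE)[0],key=len)[:,0,:]
            P=np.array([ray(c,u,v,23)[:2] for u,v in cn]); m,r=cv2.minEnclosingCircle(P.astype(np.float32)); 
            e=cv2.fitEllipse(P.astype(np.float32)); print(n,"green",s[i],np.round(m),round(r),"ell",np.round(e[0],1),np.round(e[1]))
    org=cv2.inRange(hsv,(8,180,150),(18,255,255)); k,l,s,ce=cv2.connectedComponentsWithStats(org)
    for i in range(1,k):
        if s[i,4]>60: print(n,"orange",s[i],ce[i])
    for t in ["stapler","sanitiser","mug","pencup","noteblock","calculator","mouse"]:
        print(t,[(round(d["score"],2),[round(float(v)) for v in d["point"]]) for d in place_of(c,t)][:2])
E
```

```text
['Unreachable', 'capture', 'close_job', 'cut_out', 'get_obs', 'grip_point_offset', 'place_of']
18.8
t 1.05 tcp [119.1 511.4 226.8] F [ 0.2  0.1 -0.2] M [ 0.01 -0.   -0.  ] w 91.8
[[ 0.    -0.974  0.227]
 [ 0.     0.227  0.974]
 [-1.    -0.     0.   ]]
q [ 1.196  0.342  1.524 -0.     1.275 -0.146]
scene green [331 141  43  32 728] [237. 246.] 65 ell [236.9 246.5] [122. 126.]
scene green [418 171  26  19 272] [441. 364.] 37 ell [441.1 363.6] [69. 70.]
scene green [363 213  37  29 571] [493. 148.] 49 ell [492.5 147.9] [93. 95.]
scene orange [264 253   9  16  71] [267.77464789 261.09859155]
stapler [(0.95, [570, 434, 0])]
sanitiser [(0.95, [783, -196, 0])]
mug []
pencup [(0.75, [568, -174, 28]), (0.55, [773, 32, 0])]
noteblock [(0.93, [505, -421, -3])]
calculator [(0.91, [429, -2, -2])]
mouse [(0.82, [585, -5, 0])]
side green [243 164  23  16 177] [436. 366.] 36 ell [434.8 365.4] [68. 70.]
side green [287 198  32  24 380] [491. 150.] 48 ell [490.9 150. ] [92. 94.]
side green [187 202  44  31 680] [241. 252.] 63 ell [241.1 251.8] [122. 123.]
stapler []
sanitiser [(0.65, [780, -195, 1])]
mug [(0.94, [768, 191, -1])]
pencup [(0.61, [775, 32, -4])]
noteblock [(0.8, [504, -414, 1])]
calculator [(0.89, [429, -8, -1])]
mouse [(0.63, [425, -126, 31]), (0.62, [592, -8, -1])]
```

View pics/scene_crop.png

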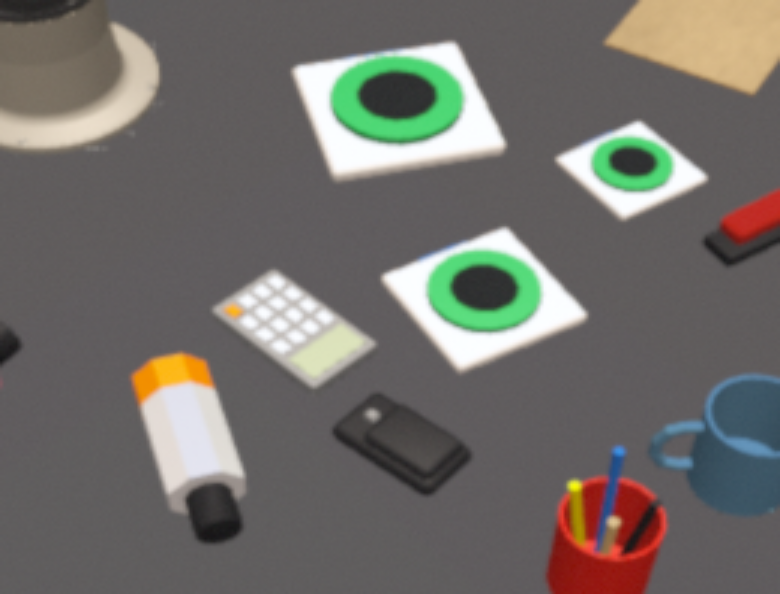

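View pics/side_crop.png

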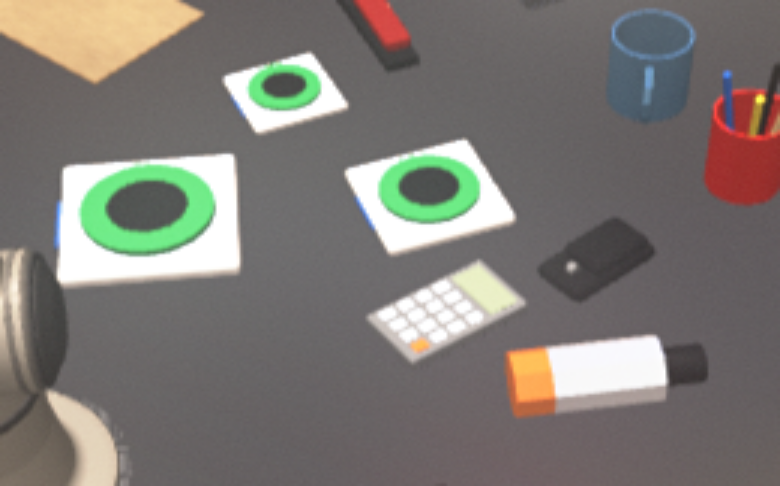

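The crops confirm the choice. The bottle has an orange foot at about (268,261) and its lid at about (291,309). The middle coaster's plate measures about 96 mm across and sits at about (491.5,149). The bottle axis yaw is about -18°. I move above the lid first.

Emit:
send_rows(series="1 0 -2 -1.9 0.2;1 0 -4 -3.8 0.4;1 0 -6 -5.7 0.6;1 0 -8 -7.5 0.8;1 0 -10 -9.4 1;1 0 -10 -9.4 1;1 0 -10 -9.4 1;1 0 -10 -9.4 1")

```text
time: 2.85
tool_pos: [348.5, 167.0, 226.8]
tcp_rot: [-1.256, 1.57, -0.006]
contact_force: [-0.4, -0.1, 0.5]
grip_width: 92.1
```

```bash
cat >> h.py <<'E'
def go(X,yaw=None):
    o,R=st(); d=R.T@(np.asarray(X,float)-o["tool_pos"])
    t=0
    if yaw is not None:
        a=np.degrees(np.arctan2(R[1,2],R[0,2])); t=-(yaw-a)
        t=(t+90)%180-90
    print("units",(d/30).round(3),"turn",round(t/5,3))
E
python3 -c "
from h import *
go((574,-176.2,226),71.8)"
```

```text
t 2.85 tcp [348.5 167.  226.8] F [-0.4 -0.1  0.5] M [-0.04  0.08  0.05] w 92.1
[[ 0.001 -0.949  0.315]
 [-0.     0.315  0.949]
 [-1.    -0.001  0.   ]]
q [ 0.248  0.084  1.862 -0.     1.195 -1.002]
units [  0.032 -10.739  -8.487] turn -0.033
```

Emit:
send_rows(series="1 0 -2 -1.6 0;1 0 -4 -3.2 0;1 0 -6 -4.8 0;1 0 -8 -6.4 0;1 0 -9.5 -7.6 0;1 0 -10.74 -8.49 0;1 0 -10.74 -8.49 0;1 0 -10.74 -8.49 0")

```text
time: 3.85
tool_pos: [575.2, -174.2, 225.6]
tcp_rot: [1.265, 1.57, 2.518]
contact_force: [-0.2, -0.3, -0.3]
grip_width: 91.7
```

```bash
python3 - <<'E'
from h import *
go((574,-176.2,226),71.8)
acc={}
for n in ["wrist","scene","side"]:
    c=capture(n); im=c["pixels"][:,:,::-1]; cv2.imwrite(f"pics/{n}2.png",im)
    for t in ["bottle_center","bottle_foot","bottle_lid"]:
        print(n,t,[(round(d["score"],2),[round(float(v),1) for v in d["point"]]) for d in place_of(c,t)][:3])
E
```

```text
t 3.85 tcp [ 575.2 -174.2  225.6] F [-0.2 -0.3 -0.3] M [-0.03  0.03 -0.02] w 91.7
[[-0.001 -0.95   0.312]
 [ 0.001  0.312  0.95 ]
 [-1.     0.001  0.   ]]
q [-0.422  0.485  1.303  0.     1.355 -1.675]
units [-0.013  0.019 -0.075] turn 0.002
wrist bottle_center [(0.86, [506.7, -157.0, 30.3]), (0.52, [768.0, 191.8, -2.8]), (0.35, [487.9, 151.3, 26.6])]
wrist bottle_foot [(0.82, [423.7, -133.5, 28.3]), (0.56, [360.8, -373.5, 26.3])]
wrist bottle_lid [(0.7, [569.4, -176.6, 32.9])]
scene bottle_center [(0.84, [507.1, -153.8, 28.4]), (0.6, [666.7, -430.8, 30.0]), (0.56, [335.2, -292.4, 25.3])]
scene bottle_foot [(0.85, [356.6, -375.4, 27.6]), (0.82, [421.6, -128.2, 24.4]), (0.79, [679.3, -514.8, 29.3])]
scene bottle_lid [(0.97, [567.4, -177.0, 28.8]), (0.73, [647.3, -369.6, 31.9])]
side bottle_center [(0.9, [509.5, -152.2, 23.4]), (0.79, [327.6, -300.1, 30.1]), (0.71, [659.9, -429.3, 27.6])]
side bottle_foot [(0.96, [684.0, -515.9, 28.5]), (0.85, [425.5, -127.4, 29.9]), (0.65, [358.5, -369.7, 31.6])]
side bottle_lid [(0.77, [652.3, -366.5, 32.4]), (0.71, [568.4, -179.8, 30.8]), (0.66, [305.4, -226.8, 29.6])]
```

View pics/wrist2.png

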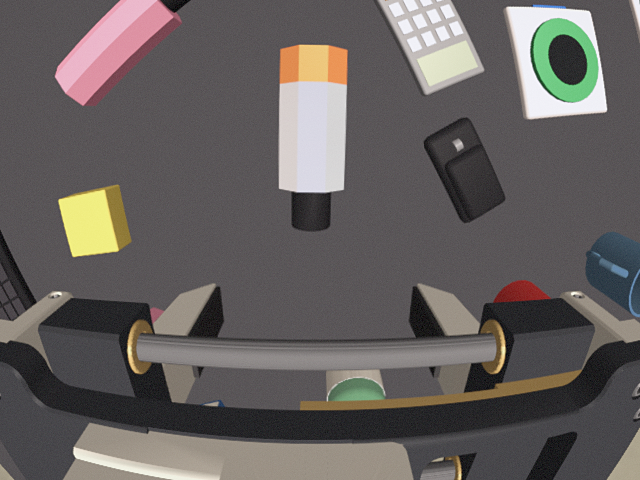

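The wrist view shows the bottle aligned with the gripper: orange foot at (313,63), lid at (311,210), axis midway between the jaws. I go down and grip the lid.

Emit:
send_rows(series="1 1.5 0 -0.1 0;1 3 0 -0.1 0;1 4.5 0 -0.1 0;1 6 0 -0.1 0;1 6.8 0 -0.1 0;1 7.1 0 -0.1 0;1 7.1 0 -0.1 0;1 7.1 0 -0.1 0")

```text
time: 5.45
tool_pos: [574.3, -176.8, 15.1]
tcp_rot: [-1.642, 1.568, -0.387]
contact_force: [0.8, -0.3, -0.1]
grip_width: 91.9
```

Emit:
send_rows(series="-1 0 0 0 0;-1 0 0 0 0;-1 0 0 0 0;-1 0 0 0 0;-1 0 0 0 0;-1 0 0 0 0;-1 0 0 0 0;-1 0 0 0 0")

```text
time: 6.45
tool_pos: [573.5, -176.6, 13.7]
tcp_rot: [-1.755, 1.571, -0.5]
contact_force: [0.2, -1.3, 0.2]
grip_width: 37.2
```

```bash
python3 - <<'E'
from h import *
st()
c=capture("side"); im=c["pixels"][:,:,::-1]; cv2.imwrite(f"pics/side3.png",cv2.resize(im[180:360,260:500],None,fx=3,fy=3))
c=capture("wrist"); cv2.imwrite(f"pics/wrist3.png",c["pixels"][:,:,::-1])
E
```

```text
t 6.45 tcp [ 573.5 -176.6   13.7] F [ 0.2 -1.3  0.2] M [-0.17 -0.08 -0.01] w 37.2
[[ 0.    -0.95   0.311]
 [-0.     0.311  0.95 ]
 [-1.    -0.    -0.   ]]
q [-0.426  0.709  1.543 -0.     0.889 -1.681]
```

View pics/side3.png

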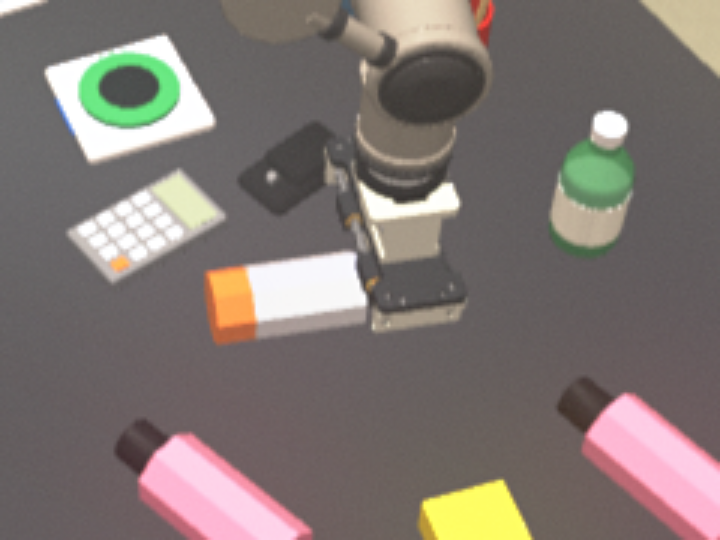

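View pics/wrist3.png

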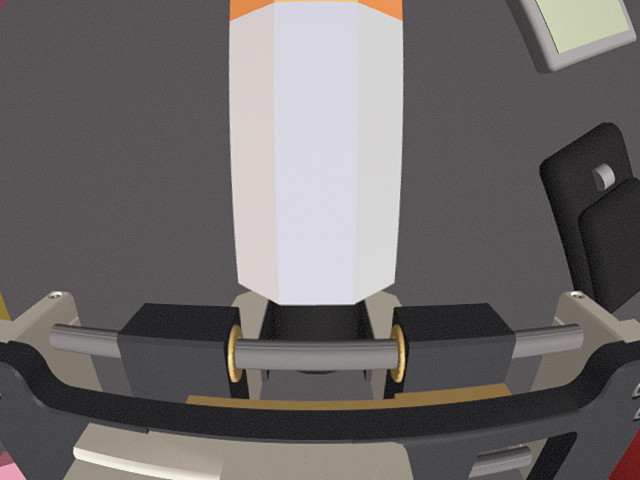

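The lid is held, with an opening of 37 mm. I lift it along an arc about the foot's lower edge so the bottle pivots between the pads.

Emit:
send_rows(series="-1 -0.54 0.13 0 0;-1 -1.06 0.32 0 0;-1 -1.56 0.56 0 0;-1 -2.03 0.86 0 0;-1 -2.47 1.2 0 0;-1 -2.87 1.58 0 0;-1 -3.22 2 0 0;-1 -3.53 2.46 0 0")

```text
time: 7.55
tool_pos: [502.3, -153.2, 120.2]
tcp_rot: [0.895, 1.571, 2.15]
contact_force: [0.8, 0.0, -4.2]
grip_width: 37.3
```

```bash
python3 - <<'E'
from h import *
st()
c=capture("side"); im=c["pixels"][:,:,::-1]; cv2.imwrite(f"pics/side4.png",cv2.resize(im[180:360,260:500],None,fx=3,fy=3))
c=capture("scene"); im=c["pixels"][:,:,::-1]; cv2.imwrite(f"pics/scene4.png",cv2.resize(im[180:360,180:420],None,fx=3,fy=3))
c=capture("wrist"); cv2.imwrite(f"pics/wrist4.png",c["pixels"][:,:,::-1])
E
```

```text
t 7.55 tcp [ 502.3 -153.2  120.2] F [ 0.8  0.  -4.2] M [-0.11 -0.26  0.  ] w 37.3
[[-0.    -0.95   0.311]
 [ 0.     0.311  0.95 ]
 [-1.     0.     0.   ]]
q [-0.442  0.453  1.673  0.     1.015 -1.697]
```

View pics/side4.png

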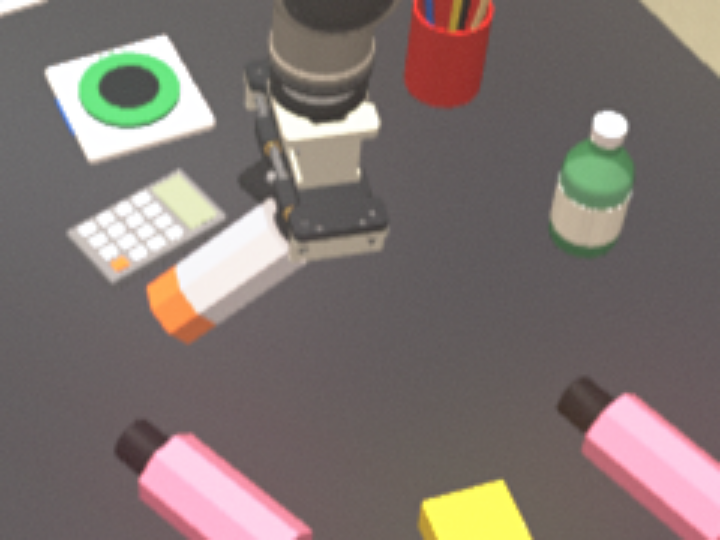

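View pics/scene4.png

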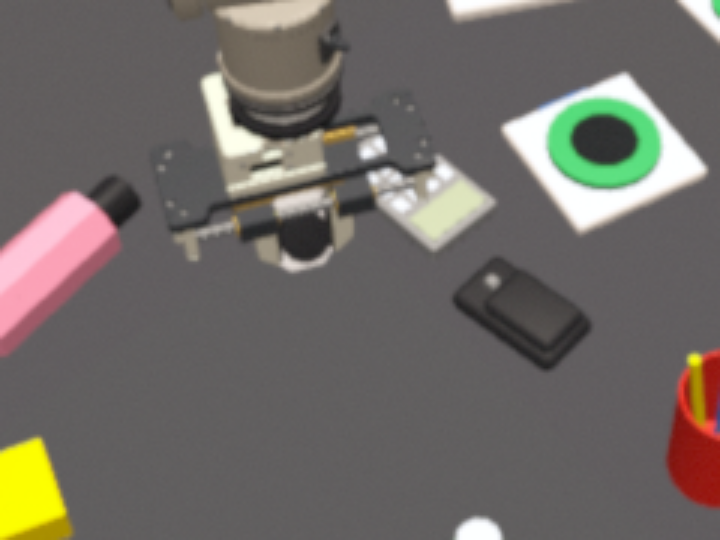

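View pics/wrist4.png

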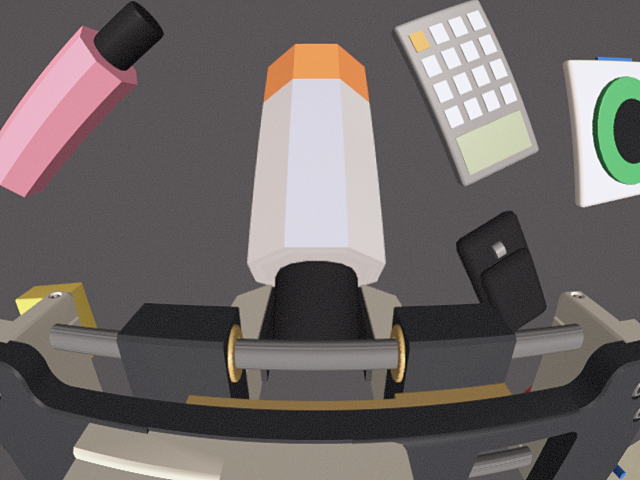

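```bash
cat >> h.py <<'E'
def bott():
    P={}
    for n in ["wrist","side","scene"]:
        c=capture(n)
        cv2.imwrite(f"pics/last_{n}.png",c["pixels"][:,:,::-1])
        for t in ["bottle_center","bottle_foot","bottle_lid"]:
            r=[(round(d["score"],2),[round(float(v)) for v in d["point"]]) for d in place_of(c,t)]
            print(n,t,r[:3])
E
python3 -c "
from h import *
bott(); st()"
```

```text
wrist bottle_center [(0.86, [335, -294, 30])]
wrist bottle_foot [(0.76, [357, -372, 29])]
wrist bottle_lid [(0.97, [311, -233, 30]), (0.91, [504, -153, 133])]
side bottle_center [(0.68, [326, -301, 28]), (0.66, [662, -429, 26])]
side bottle_foot [(0.84, [362, -370, 32]), (0.82, [680, -516, 28]), (0.72, [393, -117, 30])]
side bottle_lid [(0.82, [500, -157, 131]), (0.73, [652, -368, 30]), (0.58, [307, -227, 30])]
scene bottle_center [(0.95, [331, -291, 29]), (0.78, [664, -434, 33]), (0.63, [456, -135, 84])]
scene bottle_foot [(0.71, [359, -376, 28]), (0.67, [679, -516, 28])]
scene bottle_lid [(0.98, [308, -233, 27]), (0.84, [649, -369, 32]), (0.71, [502, -150, 129])]
t 8.3 tcp [ 503.3 -153.5  119.5] F [ 0.2 -0.  -3.2] M [-0.08 -0.22  0.  ] w 37.4
[[-0.    -0.95   0.311]
 [ 0.     0.311  0.95 ]
 [-1.     0.     0.   ]]
q [-0.442  0.456  1.671  0.     1.015 -1.697]
```

The bottle has pivoted to about 41°, with the foot at (393,-117,30) and the lid at (503,-153,131). Pad friction now holds it. I'll raise it and use short jerks towards the foot to work it further upright.

Emit:
send_rows(series="-1 -1.5 0 0 0;-1 -1.5 2 0 0;-1 -1.5 0.5 0 0;-1 -1.5 2 0 0;-1 -1.5 0.5 0 0;-1 -1.5 2 0 0;-1 -1.5 0.5 0 0;-1 -1.5 0.5 0 0")

```text
time: 9.3
tool_pos: [490.7, -149.6, 164.2]
tcp_rot: [-1.626, 1.569, -0.371]
contact_force: [-0.8, 0.1, -2.6]
grip_width: 37.2
```

```bash
python3 - <<'E'
from h import *
st()
bott()
im=cv2.imread("pics/last_side.png"); cv2.imwrite(f"pics/side5.png",cv2.resize(im[180:360,260:500],None,fx=3,fy=3))
E
```

```text
t 9.3 tcp [ 490.7 -149.6  164.2] F [-0.8  0.1 -2.6] M [ 0.02  0.21 -0.01] w 37.2
[[ 0.002 -0.95   0.311]
 [-0.001  0.311  0.95 ]
 [-1.    -0.002 -0.   ]]
q [-0.445  0.379  1.653  0.     1.107 -1.7  ]
wrist bottle_center [(0.87, [335, -292, 30])]
wrist bottle_foot [(0.88, [356, -375, 29])]
wrist bottle_lid [(0.9, [313, -230, 31]), (0.73, [494, -149, 174])]
side bottle_center [(0.92, [486, -146, 105]), (0.69, [327, -300, 32]), (0.64, [501, -416, 1])]
side bottle_foot [(0.91, [682, -516, 27]), (0.87, [361, -368, 35]), (0.68, [484, -145, 22])]
side bottle_lid [(0.96, [490, -149, 176]), (0.91, [306, -227, 31]), (0.74, [430, -5, 2])]
scene bottle_center [(0.93, [489, -145, 111]), (0.82, [331, -294, 30]), (0.58, [666, -433, 29])]
scene bottle_foot [(0.77, [682, -515, 26]), (0.71, [360, -376, 29])]
scene bottle_lid [(0.74, [494, -148, 171]), (0.61, [649, -368, 32]), (0.58, [308, -232, 28])]
```

View pics/side5.png

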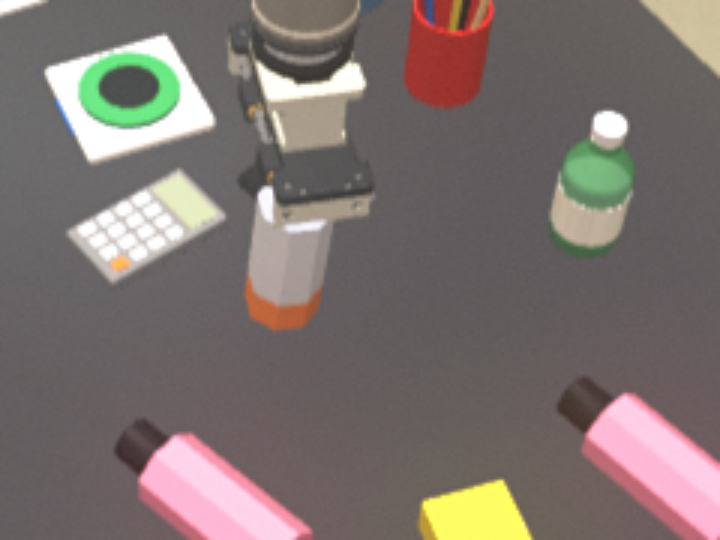

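The bottle is now nearly upright (about 4° lean), with its foot about 23 mm above the desk. I carry it gently over the middle coaster.

Emit:
send_rows(series="-1 -0.7 0 0 0;-1 -1.3 0.05 0.2 0;-1 -1.4 0.2 0.7 0;-1 -1.4 0.45 1.4 0;-1 -1.4 0.75 2.3 0;-1 -1.4 1.05 3.25 0;-1 -1.4 1.35 4.2 0;-1 -1.4 1.65 5.1 0")

```text
time: 10.9
tool_pos: [488.8, 13.8, 205.8]
tcp_rot: [1.494, 1.569, 2.749]
contact_force: [0.5, 0.4, -4.1]
grip_width: 37.5
```

Emit:
send_rows(series="-1 0 0.3 0.95 0;-1 0 0.6 1.9 0;-1 0 0.9 2.8 0;-1 0 1.1 3.5 0;-1 0 1.25 4 0;-1 0 1.37 4.25 0;-1 0 1.4 4.34 0;-1 0 1.4 4.34 0")

```text
time: 11.9
tool_pos: [490.1, 148.5, 206.6]
tcp_rot: [-3.055, 1.571, -1.801]
contact_force: [-0.5, 1.1, -2.7]
grip_width: 37.6
```

```bash
python3 - <<'E'
from h import *
go((492,149,206))
bott()
for n in ["side","scene"]:
    im=cv2.imread(f"pics/last_{n}.png"); cv2.imwrite(f"pics/{n}6.png",cv2.resize(im[100:280,260:500] if n=="scene" else im[100:280,200:440],None,fx=3,fy=3))
for n in ["wrist","side","scene"]:
    c=capture(n); print(n,[(round(d["score"],2),np.round(d["point"],1)) for d in place_of(c,"plate_top")][:3])
E
```

```text
t 11.9 tcp [490.1 148.5 206.6] F [-0.5  1.1 -2.7] M [-0.03  0.04  0.01] w 37.6
[[-0.    -0.95   0.311]
 [-0.     0.311  0.95 ]
 [-1.    -0.    -0.   ]]
q [ 0.144  0.336  1.592 -0.     1.214 -1.11 ]
units [ 0.019 -0.055  0.037] turn 0.0
wrist bottle_center []
wrist bottle_foot []
wrist bottle_lid [(0.87, [496, 148, 219])]
side bottle_center [(0.89, [661, -432, 31]), (0.65, [327, -298, 30]), (0.58, [489, 148, 145])]
side bottle_foot [(0.89, [486, 150, 67]), (0.57, [684, -518, 28]), (0.4, [572, 432, -7])]
side bottle_lid [(0.93, [652, -367, 34]), (0.86, [308, -228, 35]), (0.55, [494, 145, 217])]
scene bottle_center [(0.7, [492, 150, 145]), (0.69, [332, -292, 26]), (0.57, [663, -430, 31])]
scene bottle_foot [(0.88, [485, 149, 61]), (0.8, [678, -517, 25]), (0.57, [358, -379, 28])]
scene bottle_lid [(0.84, [311, -232, 32]), (0.79, [498, 151, 216]), (0.72, [650, -367, 33])]
wrist [(0.65, array([435.3, 372.9,  18.6])), (0.35, array([573.8, 434.4,  -2.4]))]
side [(0.88, array([491.1, 146.4,  22.4])), (0.67, array([433. , 368.7,  17.3])), (0.66, array([241.7, 246.7,  25.3]))]
scene [(0.79, array([236.8, 246.7,  33.6])), (0.78, array([434.9, 369.1,  15.5])), (0.76, array([490.6, 149.3,  26.1]))]
```

View pics/side6.png

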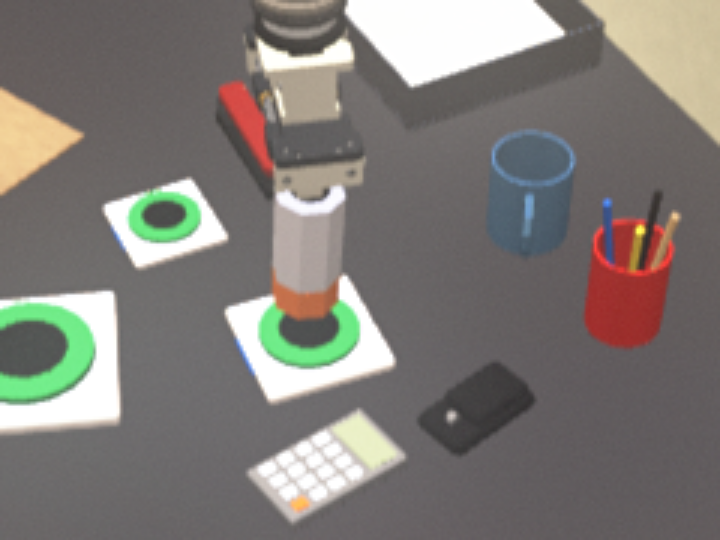

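View pics/scene6.png

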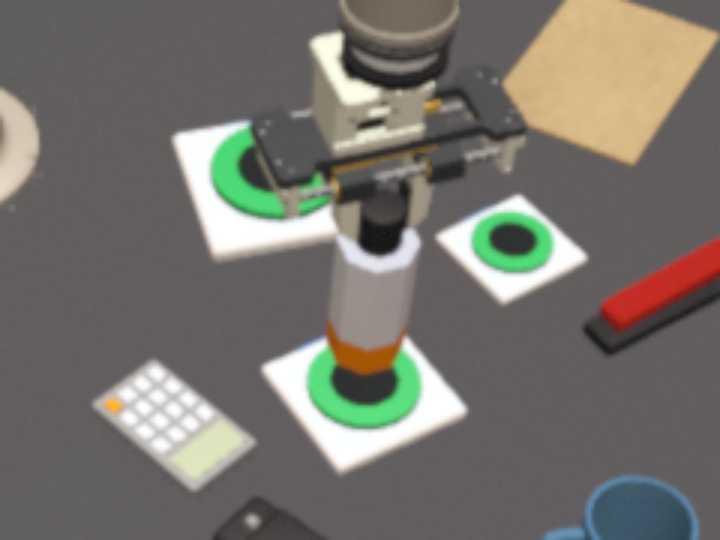

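The foot is over the plate's centre, at about (486,149.5,64) with a lean of about 4°. I lower it gently.

Emit:
send_rows(series="-1 0.3 -0.03 0.02 0;-1 0.6 -0.03 0.02 0;-1 0.9 -0.03 0.02 0;-1 1.1 -0.03 0.02 0;-1 1.25 -0.03 0.02 0;-1 1.3 -0.03 0.02 0;-1 1.35 -0.03 0.02 0;-1 1.35 -0.03 0.02 0")

```text
time: 13.8
tool_pos: [491.2, 149.1, 166.2]
tcp_rot: [-0.928, 1.57, 0.327]
contact_force: [-0.1, 0.5, -4.0]
grip_width: 37.7
```

Emit:
send_rows(series="-1 0.03 0 0 0;-1 0.06 0 0 0;-1 0.06 0 0 0")

```text
time: 14.18
tool_pos: [491.3, 149.1, 164.7]
tcp_rot: [-1.073, 1.57, 0.182]
contact_force: [-0.6, 0.9, -0.7]
grip_width: 37.6
```

Emit:
send_rows(series="-1 0.03 0 0 0;-1 0.06 0 0 0;-1 0.06 0 0 0")

```text
time: 14.55
tool_pos: [491.4, 149.1, 163.0]
tcp_rot: [-1.054, 1.57, 0.2]
contact_force: [-1.4, -0.5, 4.9]
grip_width: 37.3
```

```bash
python3 - <<'E'
from h import *
st()
bott()
for n in ["side","scene"]:
    im=cv2.imread(f"pics/last_{n}.png"); cv2.imwrite(f"pics/{n}7.png",cv2.resize(im[130:250,300:460] if n=="scene" else im[130:250,240:400],None,fx=5,fy=5))
E
```

```text
t 14.55 tcp [491.4 149.1 163. ] F [-1.4 -0.5  4.9] M [-0.15  0.25  0.01] w 37.3
[[ 0.001 -0.95   0.311]
 [ 0.     0.311  0.95 ]
 [-1.    -0.001  0.001]]
q [ 0.145  0.382  1.653  0.     1.106 -1.11 ]
wrist bottle_center [(0.67, [666, -434, 30])]
wrist bottle_foot []
wrist bottle_lid [(0.85, [499, 149, 174])]
side bottle_center [(0.71, [326, -300, 29]), (0.69, [662, -428, 30]), (0.67, [488, 150, 104])]
side bottle_foot [(0.64, [485, 152, 24]), (0.57, [359, -373, 33])]
side bottle_lid [(0.85, [652, -370, 32]), (0.64, [494, 147, 173]), (0.62, [310, -229, 32])]
scene bottle_center [(0.98, [665, -433, 27]), (0.91, [494, 152, 107]), (0.81, [332, -292, 29])]
scene bottle_foot [(0.73, [486, 151, 19]), (0.73, [357, -378, 31]), (0.62, [681, -517, 27])]
scene bottle_lid [(0.81, [308, -230, 28]), (0.65, [495, 152, 167]), (0.59, [653, -365, 34])]
```

View pics/side7.png

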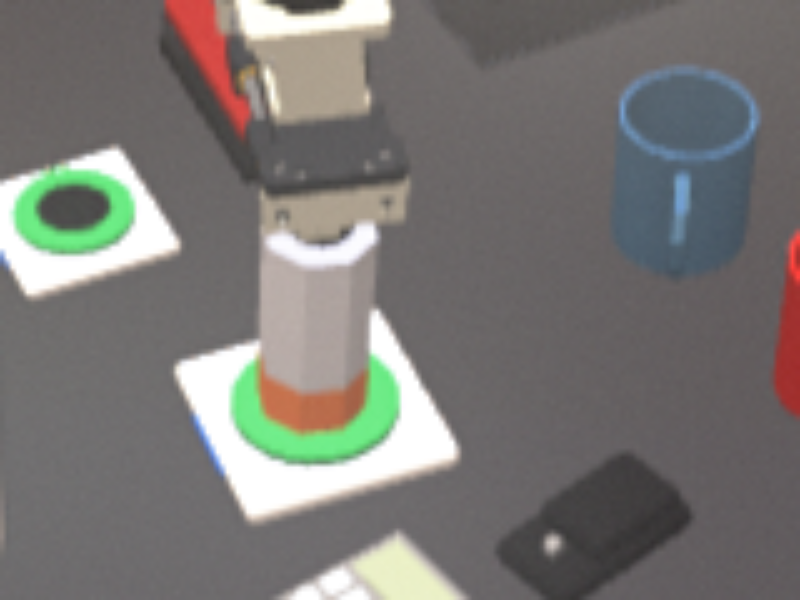

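View pics/scene7.png

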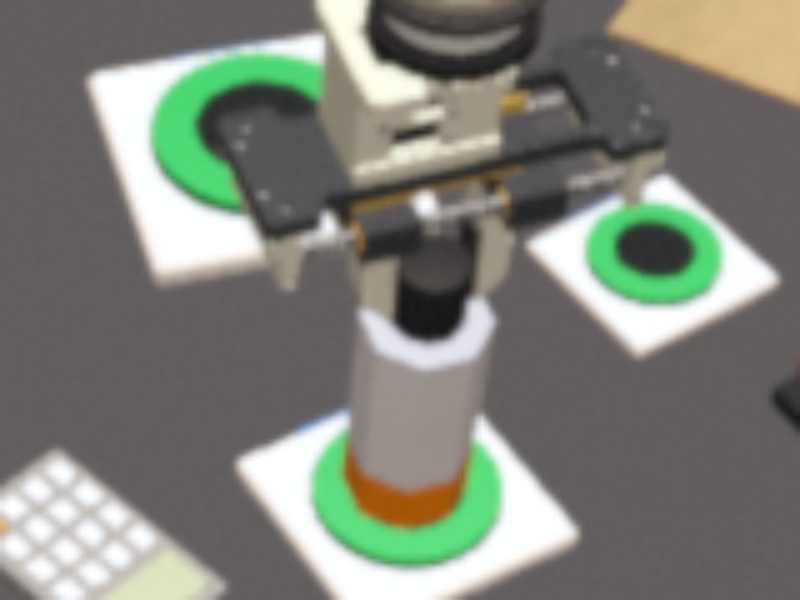

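The foot rests on the plate near its centre, at about (485.5,151.5). A small lean is held by pad friction (moment 0.25 N m). I release so it rocks flat, then look.

Emit:
send_rows(series="-1 -0.03 0 0 0;-1 -0.04 0 0 0;0.2 -0.04 0 0 0;0.2 -0.04 0 0 0;0.2 -0.04 0 0 0;0.2 -0.04 0 0 0;0.2 -0.04 0 0 0;0.2 -0.04 0 0 0")

```text
time: 16.15
tool_pos: [491.1, 149.1, 163.7]
tcp_rot: [-0.141, 1.571, 1.114]
contact_force: [0.8, 0.1, 0.5]
grip_width: 55.2
```

```bash
python3 - <<'E'
from h import *
st()
bott()
for n in ["side","scene"]:
    im=cv2.imread(f"pics/last_{n}.png"); cv2.imwrite(f"pics/{n}8.png",cv2.resize(im[130:250,300:460] if n=="scene" else im[130:250,240:400],None,fx=5,fy=5))
E
```

```text
t 16.15 tcp [491.1 149.1 163.7] F [0.8 0.1 0.5] M [0.05 0.02 0.03] w 55.2
[[ 0.    -0.95   0.311]
 [ 0.     0.311  0.95 ]
 [-1.    -0.     0.   ]]
q [ 0.145  0.382  1.651  0.     1.109 -1.11 ]
wrist bottle_center [(0.56, [664, -434, 32])]
wrist bottle_foot []
wrist bottle_lid [(0.81, [493, 152, 174])]
side bottle_center [(0.79, [328, -299, 28]), (0.76, [662, -429, 29]), (0.71, [485, 154, 101])]
side bottle_foot [(0.9, [683, -518, 28]), (0.7, [360, -368, 34]), (0.63, [486, 151, 21])]
side bottle_lid [(0.66, [649, -367, 32]), (0.63, [308, -228, 31]), (0.59, [489, 147, 173])]
scene bottle_center [(0.77, [488, 154, 104]), (0.63, [331, -292, 28]), (0.62, [583, -5, -1])]
scene bottle_foot [(0.89, [358, -376, 28]), (0.81, [486, 150, 17]), (0.73, [679, -516, 27])]
scene bottle_lid [(0.97, [651, -366, 32]), (0.72, [489, 151, 172]), (0.7, [307, -232, 28])]
```

View pics/side8.png

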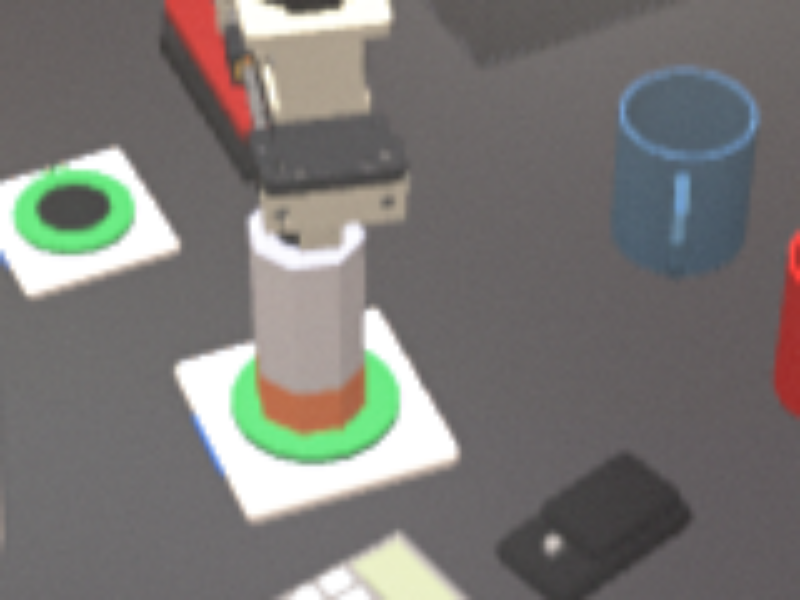

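View pics/last_wrist.png

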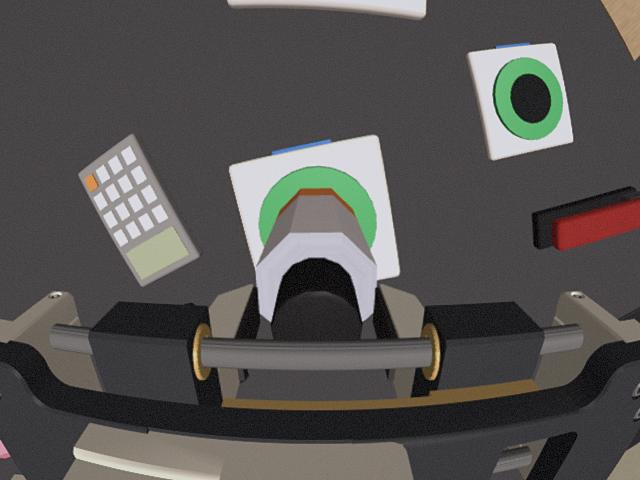

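View pics/scene8.png

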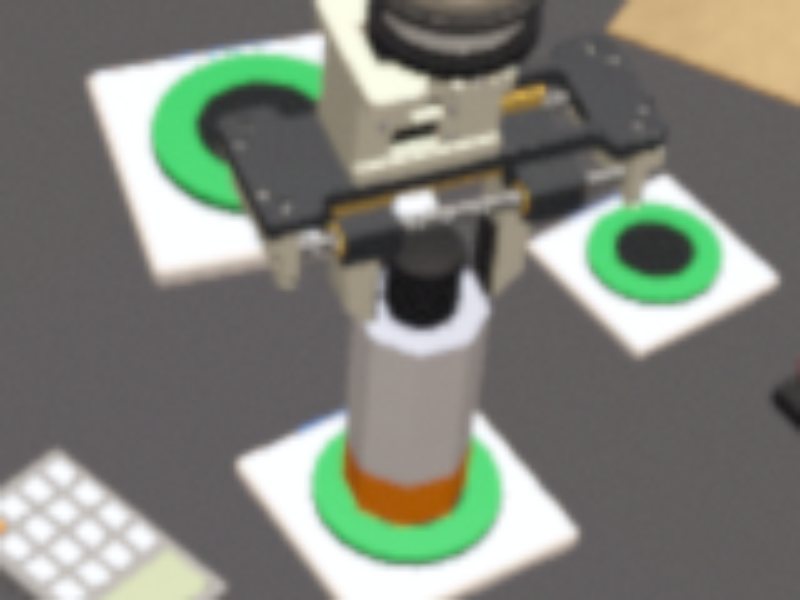

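The bottle now stands flat and upright, with lid at (490,150,173) and foot at (486,150.5). I regrip it.

Emit:
send_rows(series="0.2 0 0.1 0 0;-1 0 0.1 0 0;-1 0 0.1 0 0;-1 0 0.1 0 0;-1 0 0.1 0 0;-1 0 0.1 0 0;-1 0 0.1 0 0")

```text
time: 17.62
tool_pos: [488.3, 150.1, 163.7]
tcp_rot: [-0.354, 1.571, 0.9]
contact_force: [-0.1, 0.5, 0.9]
grip_width: 37.4
```

Emit:
send_rows(series="-1 0.03 0 0 0;-1 0.06 0 0 0;-1 0.09 0 0 0;-1 0.12 0 0 0;-1 0.15 0 0 0;-1 0.15 0 0 0")

```text
time: 18.38
tool_pos: [488.5, 150.0, 159.9]
tcp_rot: [-1.091, 1.57, 0.164]
contact_force: [-1.1, 0.6, 6.6]
grip_width: 37.3
```

Emit:
send_rows(series="-1 0.03 0 0 0;-1 0.06 0 0 0;-1 0.09 0 0 0;-1 0.12 0 0 0;-1 0.15 0 0 0;-1 0.15 0 0 0")

```text
time: 19.12
tool_pos: [488.7, 150.0, 155.9]
tcp_rot: [-1.154, 1.569, 0.101]
contact_force: [-1.4, 0.3, 11.2]
grip_width: 37.2
```

Emit:
send_rows(series="-1 0.02 0 0 0;-1 0.03 0 0 0;-1 0.03 0 0 0")

```text
time: 19.5
tool_pos: [488.9, 150.0, 155.7]
tcp_rot: [-1.167, 1.568, 0.088]
contact_force: [-3.1, -0.6, 15.6]
grip_width: 37.7
```

The stop is reached: 8.0 mm of travel and about 19 N in all. I hold there and check the tilt.

Emit:
send_rows(series="-1 0 0 0 0;-1 0 0 0 0;-1 0 0 0 0;-1 0 0 0 0;-1 0 0 0 0;-1 0 0 0 0;-1 0 0 0 0;-1 0 0 0 0")

```text
time: 20.5
tool_pos: [488.9, 150.0, 155.7]
tcp_rot: [-1.168, 1.568, 0.087]
contact_force: [-3.7, -0.4, 15.5]
grip_width: 37.4
```

```bash
python3 - <<'E'
from h import *
st()
bott()
for n in ["side","scene"]:
    im=cv2.imread(f"pics/last_{n}.png"); cv2.imwrite(f"pics/{n}9.png",cv2.resize(im[130:250,300:460] if n=="scene" else im[130:250,240:400],None,fx=5,fy=5))
st()
E
```

```text
t 20.5 tcp [488.9 150.  155.7] F [-3.7 -0.4 15.5] M [-0.22  0.74 -0.03] w 37.4
[[ 0.003 -0.95   0.311]
 [ 0.     0.311  0.951]
 [-1.    -0.003  0.001]]
q [ 0.148  0.386  1.67  -0.     1.083 -1.107]
wrist bottle_center [(0.54, [663, -431, 29])]
wrist bottle_foot []
wrist bottle_lid [(0.89, [492, 153, 165])]
side bottle_center [(0.93, [327, -301, 32]), (0.78, [484, 149, 95]), (0.74, [663, -429, 30])]
side bottle_foot [(0.88, [359, -370, 32]), (0.71, [684, -519, 29]), (0.63, [487, 150, 15])]
side bottle_lid [(0.85, [653, -367, 33]), (0.71, [487, 150, 164]), (0.7, [311, -231, 30])]
scene bottle_center [(0.96, [491, 153, 99]), (0.63, [664, -432, 30]), (0.61, [332, -294, 30])]
scene bottle_foot [(0.79, [360, -378, 28]), (0.76, [486, 146, 10]), (0.67, [680, -516, 29])]
scene bottle_lid [(0.82, [308, -233, 26]), (0.71, [489, 150, 164]), (0.66, [649, -368, 32])]
t 21.1 tcp [488.9 150.  155.7] F [-3.5 -0.9 15.5] M [-0.19  0.71 -0.  ] w 37.3
[[ 0.003 -0.951  0.311]
 [ 0.     0.311  0.951]
 [-1.    -0.003  0.001]]
q [ 0.148  0.386  1.67  -0.     1.083 -1.107]
```

View pics/side9.png

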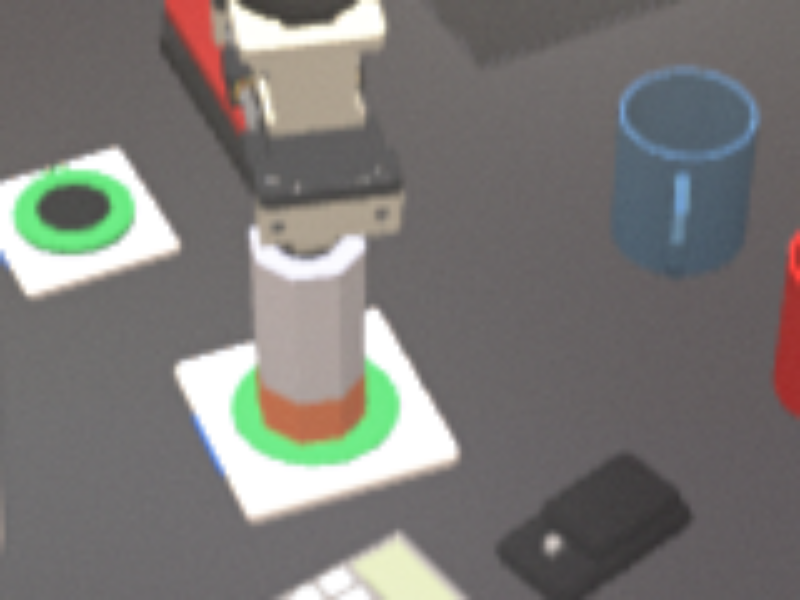

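View pics/scene9.png

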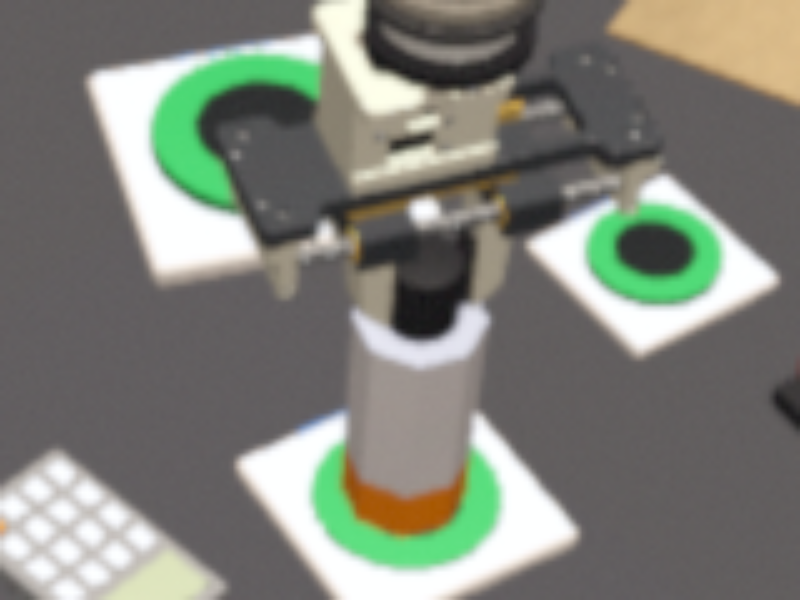

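The plate is down (lid fell 173→164, foot at about 15 mm), the bottle is upright, and it was held for more than 1.5 s. I let the plate rise slowly, release, and withdraw upward.

Emit:
send_rows(series="-1 -0.04 0 0 0;-1 -0.08 0 0 0;-1 -0.12 0 0 0;-1 -0.16 0 0 0;-1 -0.2 0 0 0;-1 -0.25 0 0 0;-1 -0.29 0 0 0;-1 -0.32 0 0 0")

```text
time: 22.1
tool_pos: [488.4, 150.0, 163.6]
tcp_rot: [-0.767, 1.57, 0.488]
contact_force: [-0.1, 0.1, 4.1]
grip_width: 37.5
```

Emit:
send_rows(series="-1 0 0 0 0;-1 0 0 0 0;0.3 0 0 0 0;0.5 0 0 0 0;0.7 0 0 0 0;0.7 0 0 0 0;0.7 0 0 0 0;0.7 0 0 0 0")

```text
time: 23.1
tool_pos: [488.3, 150.0, 163.4]
tcp_rot: [-0.261, 1.571, 0.993]
contact_force: [-0.4, -0.1, -0.5]
grip_width: 78.0
```

```bash
python3 - <<'E'
from h import *
st()
bott()
E
```

```text
t 23.1 tcp [488.3 150.  163.4] F [-0.4 -0.1 -0.5] M [-0.01 -0.03  0.01] w 78.0
[[ 0.    -0.95   0.311]
 [ 0.     0.311  0.95 ]
 [-1.    -0.     0.   ]]
q [ 0.148  0.378  1.659  0.     1.105 -1.107]
wrist bottle_center [(0.43, [665, -434, 29])]
wrist bottle_foot []
wrist bottle_lid [(0.69, [491, 151, 172])]
side bottle_center [(0.73, [664, -432, 28]), (0.67, [324, -300, 31]), (0.61, [487, 153, 100])]
side bottle_foot [(0.85, [360, -370, 32]), (0.61, [682, -519, 28])]
side bottle_lid [(0.98, [648, -367, 31]), (0.71, [307, -225, 31]), (0.6, [484, 149, 173])]
scene bottle_center [(0.61, [490, 151, 104]), (0.6, [336, -294, 28]), (0.6, [665, -431, 30])]
scene bottle_foot [(0.87, [484, 149, 18]), (0.84, [360, -375, 27]), (0.62, [681, -515, 26])]
scene bottle_lid [(0.68, [309, -232, 26]), (0.66, [487, 153, 172])]
```

View pics/last_wrist.png

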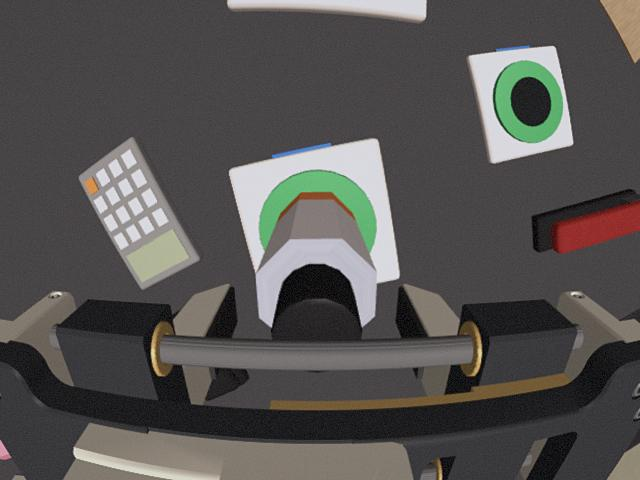

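The lid at (317,310) is free of both pads, so I withdraw upward.

Emit:
send_rows(series="0.7 -0.3 0 0 0;0.7 -0.8 0 0 0;0.7 -1.5 0 0 0;0.7 -2.3 0 0 0;0.7 -3 0 0 0;0.7 -3.5 0 0 0;0.7 -3.5 0 0 0;0.7 -3.5 0 0 0")

```text
time: 24.7
tool_pos: [488.0, 150.0, 268.3]
tcp_rot: [1.729, 1.57, 2.983]
contact_force: [0.3, -0.5, 0.2]
grip_width: 77.8
```

```bash
python3 - <<'E'
from h import *
st()
bott()
for n in ["side","scene"]:
    im=cv2.imread(f"pics/last_{n}.png"); cv2.imwrite(f"pics/{n}10.png",cv2.resize(im[100:340,200:500],None,fx=2.5,fy=2.5))
E
```

```text
t 24.7 tcp [488.  150.  268.3] F [ 0.3 -0.5  0.2] M [ 0.03 -0.02 -0.01] w 77.8
[[-0.    -0.95   0.311]
 [ 0.     0.311  0.95 ]
 [-1.     0.    -0.   ]]
q [ 0.148  0.285  1.489  0.     1.368 -1.107]
wrist bottle_center []
wrist bottle_foot []
wrist bottle_lid [(0.9, [310, -230, 30]), (0.78, [487, 153, 176])]
side bottle_center [(0.76, [662, -431, 30]), (0.72, [330, -300, 32]), (0.6, [485, 153, 102])]
side bottle_foot [(0.92, [685, -516, 28]), (0.84, [485, 150, 22]), (0.69, [359, -370, 35])]
side bottle_lid [(0.92, [307, -230, 31]), (0.83, [488, 147, 173]), (0.83, [650, -367, 34])]
scene bottle_center [(0.66, [332, -293, 29]), (0.62, [666, -433, 30]), (0.59, [491, 151, 108])]
scene bottle_foot [(0.91, [486, 152, 20]), (0.87, [682, -515, 27]), (0.7, [358, -378, 28])]
scene bottle_lid [(0.9, [648, -369, 33]), (0.84, [310, -230, 29]), (0.77, [491, 154, 169])]
```

View pics/side10.png

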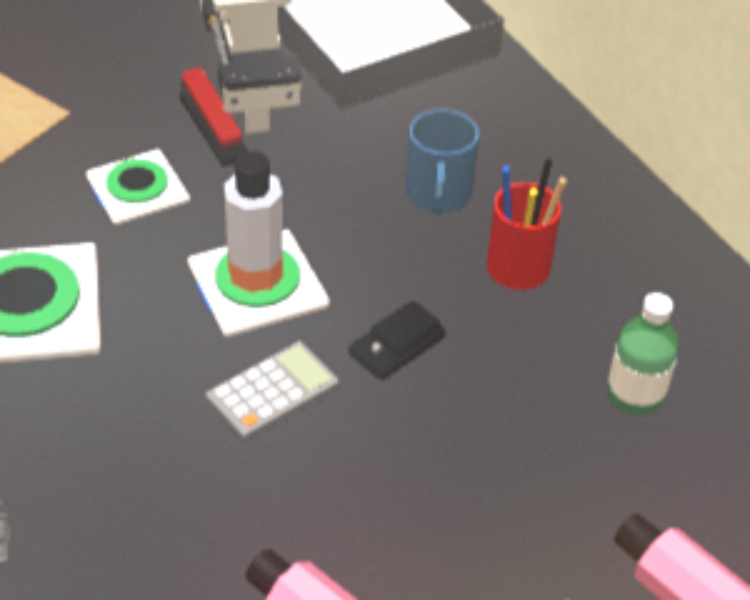

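View pics/scene10.png

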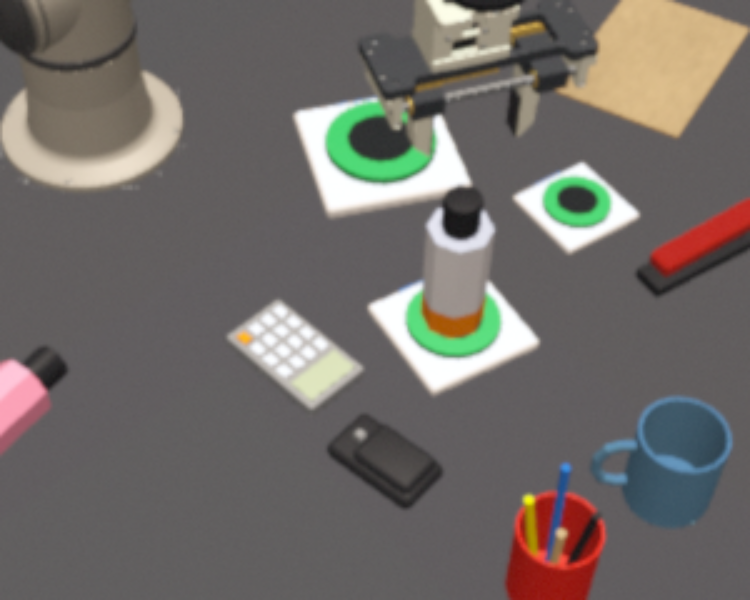

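The bottle stands upright on the middle plate, its foot about 6 mm from the plate's centre. The plate is up, the gripper is clear and the bystanders are where they were. I hand the job in.

```bash
python3 -c "
from plant import *
print(close_job())"
```

```text
the job is handed in; nothing more can be done
None
```

I stood the bottle on the middle-sized coaster, pressed the plate down to its stop, let it rise, and handed the job in at about 25 s. No verdict was reported.

**How it went:**
- I gripped the lid and lifted it in an arc. The bottle pivoted between the pads to about 41° and then stuck, so a few short jerks swung it to about 4° off vertical.
- I carried it to the coaster, set it on the plate, released it so it rocked flat, and regripped it.
- I pressed it down 8.0 mm, to about 19 N in all (bottle's weight included), with a clear stop felt. I held it there for more than 1.5 s, then raised it slowly, released it and withdrew.

**Last checks:**
- **Position:** the foot is at about (486, 151) mm and the plate's centre at about (491, 149), so they are about 6 mm apart; the limit is 18 mm.
- **Upright and plate up:** the lid's middle is at z ≈ 173, which fits the plate being back up. The lean is within about 2°.
- **Surroundings:** the tool force is zero, the gripper is about 75 mm clear above the bottle, and the bystanders look unmoved in the pictures.

**Where readings disagreed:** individual position reports differed by 3 to 5 mm between cameras, which is within their stated accuracy. Plate depression was judged only from TCP travel, force and lid height, because the joint itself cannot be read.

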